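Set the work-lamp mast to its mark and lock it, still holding

TASK

Get the work-lamp stand ready: first gently lay the round ballast disc flat in the round pocket of its foot. Then grip the spring-lifted mast, push it down until its ring mark is level with the top of the collar, and, holding it there, swing the cam lever fully closed. Finish still gripping the mast at its mark, with the lever closed and the stand upright; do not disturb the other things on the counter.

Things in the scene. Friction and masses are not known exactly. Their poses are not given: they have to be found in the camera images.
- stand: Loose telescopic lamp stand, 1.8 kg, lamp off. Grey foot plate 114 (x) by 250 (y) by 20 mm high; origin under the foot's centre, z up. In its +y half the round ballast pocket; in its -y half, at x 0, y -68 mm, the upright column (30 mm across) with black collar and steel cam ring 42 mm across, whose top face is 120 mm above the counter. From the collar rises the mast.
- pocket (a point): Centre of the floor of the round pocket, 68 mm from the foot's centre to its +y side, 10 mm above the counter. The pocket is 84 mm across and 10 mm deep, its rim chamfered 2 mm and level with the foot's top at 20 mm. Its axes are those of the stand.
- collar_top (a point): On the mast's axis, in the top face of the collar, 120 mm above the counter. The ring mark belongs at this height. Its axes are those of the stand.
- mast: Aluminium tube 20 mm across that slides up and down in the column and turns freely about its own axis; a lift spring pushes it up with about 5 N, so with the lever open it springs back to its upper stop when let go. Origin on its axis at the ring mark, z up. It ends 60 mm above the mark: 60 mm of tube stands above the collar when set, 115 mm at the start.
- mast_mark (a point): The dark ring mark turned around the mast, 3 mm wide, 60 mm below the mast's top; its centre on the axis. At the start it stands 55 mm above the collar's top; it must be level with it, which means pushing the mast down 55 mm.
- mast_top (a point): Centre of the mast's flat top end, 235 mm above the counter at the start, 180 mm when set.
- mast_slide (a joint): Height of the ring mark above the collar's top, m: 0 at the mark, 0.055 at the upper stop where it starts, lower stop at -0.005.
- cam_lever (a joint): Cam lever angle about the mast's axis, rad: 0 closed, against its stop; open stop 1.05; starts 0.75 to 1.0, stays where left. Closed, it points along the foot away from the pocket (stand's -y); open, it is swung from there counter-clockwise seen from above, towards the stand's +x; it closes clockwise. Takes about 0.1 N m, up to 0.25 over the last 0.12 rad, where it clamps the mast.
- wing_top (a point): Top edge of the lever's thumb wing, 31 mm off the mast's axis, 50 mm above the collar. The wing is an upright radial plate 8 mm thick, 15 to 46 mm off the axis, 4 to 50 mm above the collar. One hand can do it: grip the mast so that at the mark a finger stands beside the wing on its open side, then turn the hand about the mast (which turns along): the finger's side pushes the wing to its stop.
- ballast: Loose dark steel ballast disc, about 0.6 kg, 80 mm across and 14 mm thick, with an upright steel lifting knob 20 mm across and 32 mm high in its middle. Origin at the centre of its underside, z up; top of the disc at 14 mm, of the knob at 46 mm. Lies flat on the counter, left or right of the stand. In the pocket it stands 4 mm proud of the foot.
- terminal_cover: Grey bakelite terminal cover, a bystander: 66 by 46 by 40 mm high with its boss, origin under its centre. Lies on the other side of the stand from the disc. Leave it alone.
- post_adapter: Brass top-post adapter, a bystander: 30 mm across its flange, 30 mm high, origin under its centre. Leave it alone.
- bus_bar: Copper bus bar offcut, a bystander: 25 by 95 by 6 mm, origin under its centre. Leave it alone.
- spanner: Steel spanner, a bystander: 170 mm long, lying along its x, origin under its middle. Leave it alone.

How it is judged:
By the outcome, as a careful person would: the job done as asked, in the order asked, and still so for the second after the job is handed in, while the arm keeps its last pose, push and grip.
It also fails if it takes over 67 s, if anything falls off the work surface, if the arm or the gripper's body presses on something with over 40 N, if the wrist force passes 120 N, or if a joint passes its speed limit or range.

ROBOT

A 6-joint arm with a two-finger parallel gripper is mounted at the origin on the work surface. World frame = base frame: x ahead of the robot, y to its left, z up, the work surface at z = 0. Lengths are in m, angles in rad, forces in N, time in s.
With the tool pointing down it reaches from about 0.375 to 0.9 m from the base axis. Payload 3.1 kg.
Tool frame: the origin (TCP) lies at the very end of the fingers, on their centre line; the grasp point (between the pads) lies 19 mm behind it; z points along the fingers, y is the line along which they close (so a half turn about z gives the same grasp; the last joint's range is limited). The gripper opens to 87 mm and grips with 3 to 60 N. Pads are 19 mm wide; open, the fingers measure 117 mm over their backs; the gripper's body (75 mm by 190 mm) begins 51 mm behind the grasp point.
Start: joints at [-1.323, 0.527, 1.433, -0, 1.181, -0.178], TCP at [0.258, -0.569, 0.223] pointing down, gripper open.
Joint ranges: [-3.08, 3.08], [-0.75, 2.2], [0.22, 2.44], [-1.43, 4.57], [0, 2.65], [-2.85, 2.85]. Speed limits (rad/s): [2.79, 2.79, 3.14, 3.14, 3.14, 3.14].

INTERFACE

Orientations are given as a unit quaternion [x, y, z, w].
In Python, from rig import status, viewer, robot gives the robot as it stands.
- The arm moves only by the tool arm_command, never from a script. Its arguments are lists of equal length, an entry for each row: "delta_rot": the turn, a rotation vector about the tool's x, y, z in degrees, a list of three; "delta_pos": the shift along the tool's x, y, z in m, a list of three; "gripper": the closure, from -1 (fully open) to 1 (shut). In form: {"delta_rot": [[rx, ry, rz], ...], "delta_pos": [[dx, dy, dz], ...], "gripper": [gripper, ...]}. A call has 1 to 12 rows; each row is the pose to reach, as a shift and turn from the pose commanded when the call began, along the tool's axes at that moment; what a row does not reach only later rows make up. A row lasts 1/12 s, in which the tool goes at most 41.7 mm and 7.16 degrees, less where a joint would pass 70% of its speed; a pose out of reach is approached as far as the arm can. A call with a gripper value outside its range is refused whole. The fingers move at their own pace and stop on an object; "grip_force" is the grip in N (left out, the last holds). Time passes only in rows, so rows that repeat a pose let the fingers close. It gives the time, the measured TCP pose, the force, the opening and the grip force at its end, in the units of the state.
- status.get_obs(): the state, without advancing time (a new reading comes with each control period).
- viewer.camera(name): name is "scene" or "side" or "wrist"; returns a dict with "pixels" (384x512x3 uint8, blue, green, red), "fx", "fy", "cx", "cy" (pixels), "pose" (4x4, takes a point from camera to world coordinates); the wrist camera has in their place "mount" (4x4, takes a point from camera to tool coordinates, whose origin is the TCP and whose axes are the flange's). Camera axes: x right, y down, z forward; pixel columns grow to the right and rows downward; lengths in m; the calibration is good to about 2 mm. A picture is of the moment at which its call begins: read the wrist's pose just before it. There is no depth.
- robot.hand_in(): hands the job in; it is judged then, once.
The state is a dict: "time": time; "q": joint angles; "joint_velocities": joint speeds; "joint_torque": joint torques, N m; "position": TCP position; "tool_rot": TCP orientation; "ft_force": force on the tool from outside, world axes, zero at the start; "moment": the same for the moment, N m; "grip_width": finger opening in m; "grip_force": force on a finger pad.
Only numpy, scipy, OpenCV 4.12 (cv2) and the standard library are available. Lean on these libraries where they do the work, as an engineer would, in place of code of your own. Each camera call takes 0.05 s, during which the arm holds its last target. There are 200 camera calls.

## Working session

There is one attempt and no reset: what is moved stays moved. The work goes in short steps, Python scripts to look and compute and a tool call to move; the robot and the scene stay as the last step left them, time stands still between calls to the robot, and variables do not carry over. Pictures are saved under pics/ and viewed, at most 10 in all, crops included, and the job is handed in when it is done.

Besides the shell and the picture viewer there is one more tool, called after "Call:" as name(argument=value, ...) on one line, values as JSON. arm_command: Moves the arm, as the interface text tells. Its arguments: {"type":"object","properties":{"delta_rot":{"type":"array","items":{"type":"array","items":{"type":"number"}}},"delta_pos":{"type":"array","items":{"type":"array","items":{"type":"number"}}},"gripper":{"type":"array","items":{"type":"number"}},"grip_force":{"type":"number"}},"required":["delta_rot","delta_pos","gripper"]}

```bash
mkdir -p pics; ls
cat > h.py <<'E'
import numpy as np, cv2, pickle
from scipy.spatial.transform import Rotation as R
from rig import status, viewer, robot
def ray(c,u,v):
    P=c['pose']; d=P[:3,:3]@np.array([(u-c['cx'])/c['fx'],(v-c['cy'])/c['fy'],1]); return P[:3,3],d
def plane(c,u,v,z):
    o,d=ray(c,u,v); return o+d*(z-o[2])/d[2]
def proj(c,p):
    P=np.linalg.inv(c['pose']); q=P[:3,:3]@np.array(p)+P[:3,3]; return np.array([q[0]/q[2]*c['fx']+c['cx'],q[1]/q[2]*c['fy']+c['cy']])
def wrist():
    s=status.get_obs(); c=viewer.camera('wrist'); T=np.eye(4); T[:3,:3]=R.from_quat(s['tool_rot']).as_matrix(); T[:3,3]=s['position']; c['pose']=T@c['mount']; return c
E
python3 - <<'E'
from h import *
s=status.get_obs(); print({k:np.round(v,3) for k,v in s.items()})
a=viewer.camera('scene');b=viewer.camera('side');c=wrist()
for n,x in zip('abc',(a,b,c)):
    print(n,x['fx'],x['cx'],np.round(x['pose'],3).tolist()); cv2.imwrite(f'pics/{n}0.png',x['pixels'])
pickle.dump((a,b,c),open('c0.pkl','wb'))
cv2.imwrite('pics/ab.png',cv2.resize(np.vstack([a['pixels'],b['pixels']]),(512,768))[:600]) if 0 else None
cv2.imwrite('pics/a2.png',cv2.resize(a['pixels'],(800,600)));cv2.imwrite('pics/b2.png',cv2.resize(b['pixels'],(800,600)))
E
```

```text
pics
{'time': np.float64(0.0), 'q': array([-1.323,  0.528,  1.434,  0.   ,  1.181, -0.179]), 'joint_velocities': array([-0.   , -0.002,  0.001,  0.   ,  0.001, -0.001]), 'joint_torque': array([  0.   , -44.004, -17.659,   0.063,   0.058,  -0.   ]), 'position': array([ 0.258, -0.568,  0.222]), 'tool_rot': array([ 0.977,  0.211, -0.   , -0.001]), 'ft_force': array([-0.949,  0.08 , -0.461]), 'moment': array([ 0.002, -0.023,  0.045]), 'grip_force': np.float64(0.0), 'grip_width': np.float64(0.087)}
a 377.12268468555294 246.59707631051484 [[0.746, 0.43, -0.509, 1.058], [0.666, -0.489, 0.563, -0.489], [-0.007, -0.759, -0.651, 0.704], [0.0, 0.0, 0.0, 1.0]]
b 476.84509903796095 254.34941816523488 [[-0.947, -0.239, 0.212, 0.363], [-0.32, 0.725, -0.61, 0.73], [-0.008, -0.646, -0.763, 1.048], [0.0, 0.0, 0.0, 1.0]]
c 296.59042020008127 256.8577517328053 [[0.414, -0.88, -0.234, 0.322], [-0.91, -0.401, -0.104, -0.539], [-0.003, 0.256, -0.967, 0.383], [0.0, 0.0, 0.0, 1.0]]
```

View pics/a2.png

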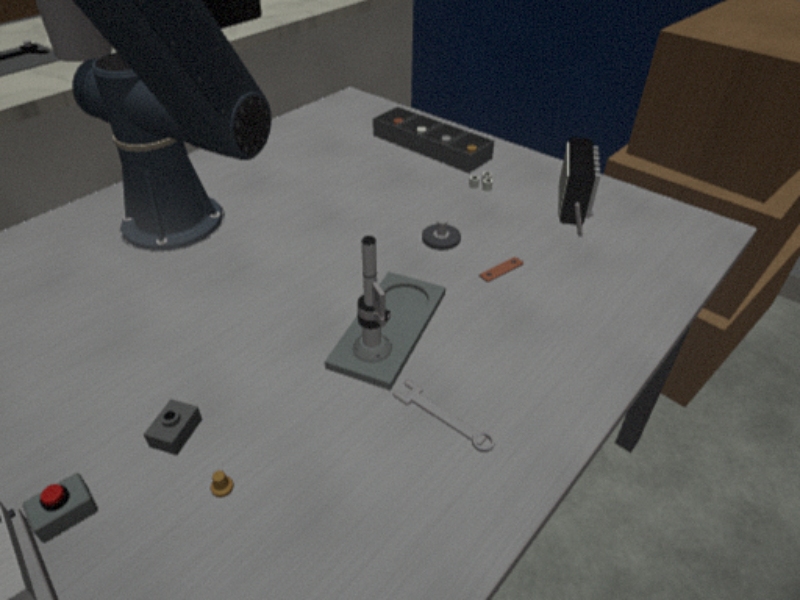

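View pics/b2.png

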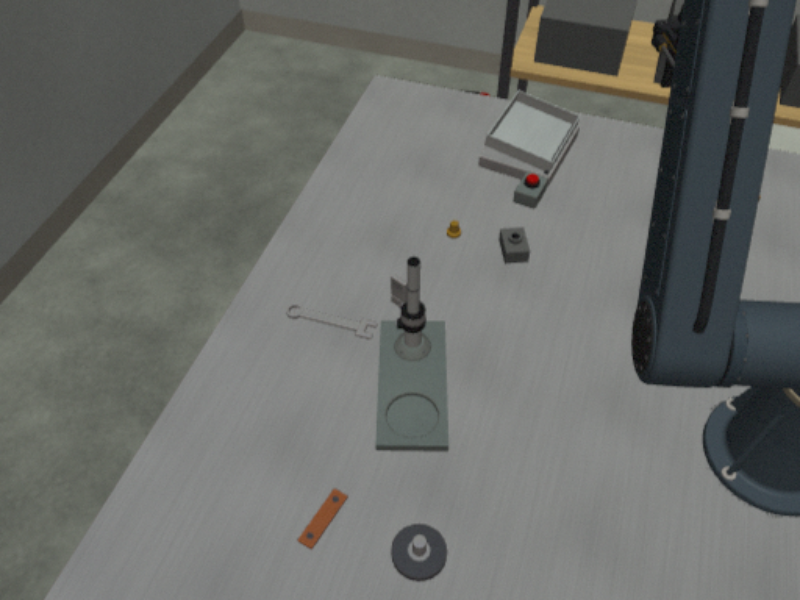

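The scene view shows the stand mid-table with its mast at (370,240)–(370,350). The side view shows the disc at about (419,551), the pocket at (412,415), the mast top at (414,261) and the lever wing at (398,290), all in 800x600 pixels. Next I measure these.

Run:
```python
from h import *
a,b,c=pickle.load(open('c0.pkl','rb'))
k=1.5625
def crop(cam,u0,v0,u1,v1,f):
    g=np.zeros((384,512),np.uint8); I=cam['pixels'].astype(int)
    m=f(I).astype(np.uint8)*255; g[v0:v1,u0:u1]=m[v0:v1,u0:u1]
    cs,_=cv2.findContours(g,cv2.RETR_EXTERNAL,cv2.CHAIN_APPROX_NONE); return max(cs,key=cv2.contourArea)
I=b['pixels']
for n,(u,v) in dict(disc=(400,560),knob=(419,541),foot=(410,380),table=(480,380),pocket=(412,420),bus=(323,517),masttop=(414,261)).items(): print(n,I[int(v/k),int(u/k)])
# disc
d=crop(b,240,325,300,380,lambda I:I.mean(2)<95)
e=cv2.fitEllipse(cv2.convexHull(d)); print('disc',e); 
P=np.array([plane(b,*p[0],0.010) for p in cv2.convexHull(d)]); (x,y),r=cv2.minEnclosingCircle(P[:,:2].astype(np.float32)); print('disc xy',x,y,r)
# foot
f=crop(b,225,200,300,295,lambda I:(I[:,:,0]-I[:,:,2]>-2)&(I.mean(2)<125)&(I[:,:,1]-I[:,:,2]>3))
q=np.array([plane(b,*p[0],0.020)[:2] for p in f]).astype(np.float32)
r=cv2.minAreaRect(q); print('foot',r,cv2.boxPoints(r).tolist())
V=np.vstack([cv2.resize(I[195:300,225:305],(560,735))]); V=cv2.resize(V,(457,600))
W=cv2.resize(a['pixels'][145:250,200:290],(343*1,400)); W2=cv2.resize(I[320:385,230:310],(343,200))
out=np.zeros((600,800,3),np.uint8); out[:,:457]=V; out[:400,457:]=W; out[400:,457:]=W2
cv2.imwrite('pics/crop.png',out)
```

```text
disc [70 68 67]
knob [135 132 135]
foot [106 108  97]
table [131 133 131]
pocket [103 107  97]
bus [ 42  74 128]
masttop [19 24 17]
disc ((267.7709655761719, 353.27777099609375), (35.847042083740234, 36.445098876953125), 159.80203247070312)
disc xy 0.47460228204727173 0.33127254247665405 0.0413944385945797
foot ((0.5713764429092407, 0.062226422131061554), (0.11539575457572937, 0.2562437951564789), 17.512310028076172) [[0.4777994751930237, 0.16704826056957245], [0.5549059510231018, -0.07731923460960388], [0.6649534106254578, -0.04259541630744934], [0.5878469347953796, 0.201772078871727]]
```

View pics/crop.png

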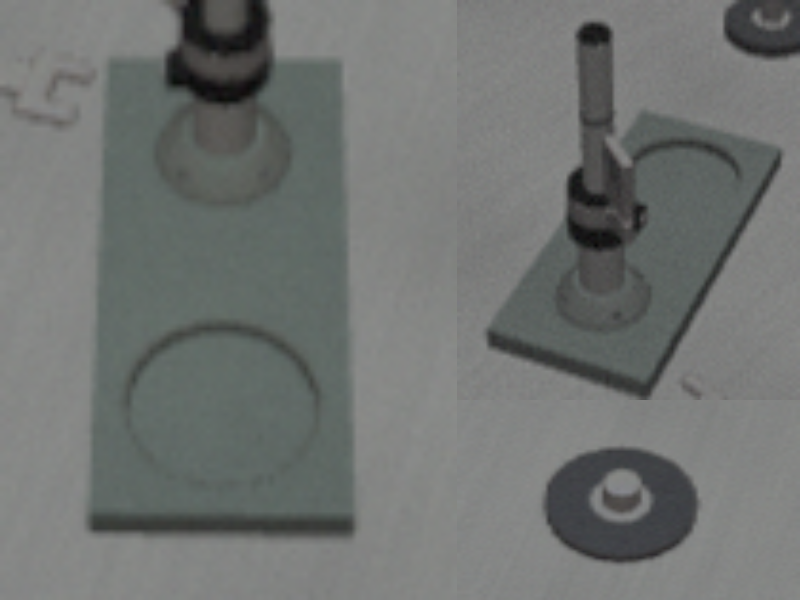

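The crop shows the stand with the pocket towards its +y end and the ring mark midway up the mast. The wing is open towards the stand's +x, and the disc lies clear. Estimates: disc (0.4745, 0.331), stand centre about (0.572, 0.059), yaw about 17.5°.

```bash
cat >> h.py <<'E'
def go(x,y,z,yaw):
    "target TCP and world yaw (deg) of tool y, tool down -> delta from measured pose"
    s=status.get_obs(); A=R.from_quat(s['tool_rot']); t=np.radians(yaw)
    Y=np.array([np.cos(t),np.sin(t),0]); Z=np.array([0,0,-1.]); X=np.cross(Y,Z)
    B=R.from_matrix(np.c_[X,Y,Z])
    print('t',round(float(s['time']),2),'pos',np.round(s['position'],4),'F',np.round(s['ft_force'],1),'w',round(float(s['grip_width']),4))
    print('rot',np.round((A.inv()*B).as_rotvec(degrees=True),2).tolist(),'pos',np.round(A.inv().apply(np.array([x,y,z])-s['position']),4).tolist())
E
python3 -c "
from h import *
go(0.46,-0.12,0.34,17.5)"
```

```text
t 0.15 pos [ 0.258  -0.5686  0.2218] F [ 0.3 -0.1  0. ] w 0.0871
rot [-0.06, -0.08, -83.1] pos [0.3693, -0.3254, -0.1176]
```

Call:
arm_command(delta_rot=[[0,0,-7],[0,0,-14],[0,0,-21],[0,0,-28],[0,0,-35],[0,0,-42],[0,0,-49],[0,0,-56],[0,0,-63],[0,0,-70],[0,0,-77],[0,0,-83.1]], delta_pos=[[0.03,-0.026,-0.025],[0.06,-0.052,-0.05],[0.09,-0.079,-0.075],[0.12,-0.106,-0.1],[0.151,-0.133,-0.1176],[0.182,-0.16,-0.1176],[0.213,-0.188,-0.1176],[0.244,-0.215,-0.1176],[0.275,-0.242,-0.1176],[0.306,-0.27,-0.1176],[0.337,-0.297,-0.1176],[0.369,-0.325,-0.1176]], gripper=[-1,-1,-1,-1,-1,-1,-1,-1,-1,-1,-1,-1])

```text
time: 1.15
position: [0.4511, -0.1387, 0.3402]
tool_rot: [0.589, 0.808, 0.0, -0.0]
ft_force: [0.7, 0.1, 0.5]
grip_width: 0.0869
grip_force: 0.0
```

```bash
python3 -c "
from h import *
go(0.46,0.20,0.32,17.5)"
```

```text
t 1.15 pos [ 0.4511 -0.1387  0.3402] F [0.7 0.1 0.5] w 0.0869
rot [-0.0, -0.0, 0.31] pos [0.3197, 0.1121, 0.0202]
```

Call:
arm_command(delta_rot=[[0,0,0],[0,0,0],[0,0,0],[0,0,0],[0,0,0],[0,0,0],[0,0,0],[0,0,0],[0,0,0],[0,0,0],[0,0,0]], delta_pos=[[0.036,0.012,0],[0.072,0.024,0],[0.108,0.036,0],[0.144,0.048,0],[0.18,0.06,0],[0.216,0.072,0.005],[0.252,0.084,0.01],[0.288,0.096,0.02],[0.3,0.1,0.02],[0.3,0.1,0.02],[0.3,0.1,0.02]], gripper=[-1,-1,-1,-1,-1,-1,-1,-1,-1,-1,-1])

```text
time: 2.07
position: [0.4557, 0.1759, 0.3198]
tool_rot: [0.59, 0.807, -0.001, -0.0]
ft_force: [0.3, -0.0, 0.6]
grip_width: 0.0871
grip_force: 0.0
```

Run:
```python
from h import *
c=wrist(); pickle.dump(c,open('c1.pkl','wb')); cv2.imwrite('pics/w1.png',cv2.resize(c['pixels'],(800,600)))
for n,p in dict(disc=(.4745,.331,.014),knob=(.4745,.331,.046),pocket=(.5517,.124,.02),masttop=(.592,-.006,.235)).items(): print(n,proj(c,p)*1.5625)
go(0.4745,0.331,0.10,17.5)
```

```text
disc [471.1401774   93.52916832]
knob [476.47305861  87.42632452]
pocket [474.1031476  320.52399315]
masttop [512.71852054 612.70067277]
t 2.12 pos [0.4559 0.1751 0.32  ] F [-0.6  0.7  1.2] w 0.087
rot [-0.03, 0.04, 0.03] pos [0.1432, 0.0648, 0.2199]
```

View pics/w1.png

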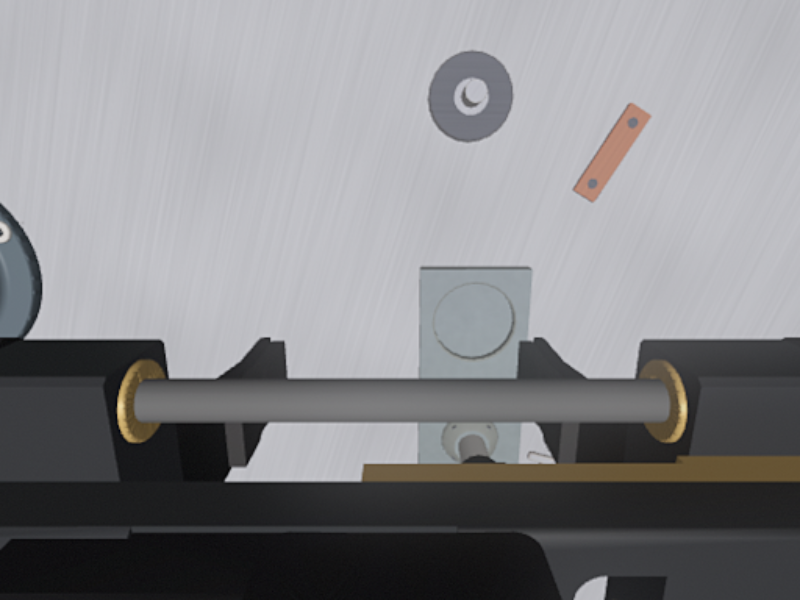

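The wrist view shows the disc at about (471,96) and the pocket at (474,320), which agrees with the projections to 1–2 px. I refine both numerically from this view.

Run:
```python
from h import *
c=pickle.load(open('c1.pkl','rb')); I=c['pixels'].astype(int); k=1.5625
m=np.zeros((384,512),np.uint8); s=(slice(int(40/k),int(150/k)),slice(int(415/k),int(525/k)))
m[s]=(I.mean(2)<140)[s]*255
cs,_=cv2.findContours(m,cv2.RETR_EXTERNAL,cv2.CHAIN_APPROX_NONE); d=max(cs,key=cv2.contourArea)
P=np.array([plane(c,*p[0],0.014)[:2] for p in d],np.float32); print('disc',cv2.minEnclosingCircle(P),P.mean(0),cv2.fitEllipse(P)[:2])
# foot edges: left/right in rows 275..335, top edge
print('foot/table',I[int(300/k),int(430/k)],I[int(300/k),int(400/k)])
f=(I[:,:,1]-I[:,:,2]>6).astype(int)*0+(I.mean(2)<178)
L=[];Rr=[]
for v in range(int(280/k),int(330/k)):
    row=np.where(f[v,int(405/k):int(545/k)])[0]+int(405/k); L.append(plane(c,row[0]-.5,v,.02)[:2]); Rr.append(plane(c,row[-1]+.5,v,.02)[:2])
for e in (L,Rr):
    vx,vy,x,y=cv2.fitLine(np.array(e,np.float32),cv2.DIST_HUBER,0,.01,.01).ravel(); print('edge dir',np.degrees(np.arctan2(vy,vx))%180-90,x,y)
# pocket: dark rim
g=cv2.GaussianBlur(c['pixels'],(3,3),0).mean(2)
e=cv2.Canny(c['pixels'],20,50); s=(slice(int(276/k),int(364/k)),slice(int(429/k),int(519/k))); mm=np.zeros_like(e); mm[s]=e[s]
pts=np.argwhere(mm)[:,::-1]; Q=np.array([plane(c,*p,.02)[:2] for p in pts],np.float32); c0=np.array([.5517,.124])
Q=Q[abs(np.linalg.norm(Q-c0,axis=1)-.042)<.006]; print('pocket',len(Q),cv2.fitEllipse(Q))
```

```text
disc ((0.4741690754890442, 0.3279513120651245), 0.04006057232618332) [0.47418407 0.3284296 ] ((0.4742749035358429, 0.3279206156730652), (0.07672163099050522, 0.07852772623300552))
foot/table [164 159 152] [195 189 189]
edge dir 18.194984 0.4889925 0.12714292
edge dir 17.766144 0.60002434 0.15819761
pocket 317 ((0.5506493449211121, 0.12358061224222183), (0.08262284100055695, 0.08412705361843109), 123.70761108398438)
```

```bash
python3 -c "
from h import *
go(0.4742,0.3285,0.06,17.5)"
```

```text
t 2.12 pos [0.4559 0.1751 0.32  ] F [-0.6  0.7  1.2] w 0.087
rot [-0.03, 0.04, 0.03] pos [0.1409, 0.0638, 0.2599]
```

Call:
arm_command(delta_rot=[[0,0,0],[0,0,0],[0,0,0],[0,0,0],[0,0,0],[0,0,0],[0,0,0],[0,0,0],[0,0,0],[0,0,0],[0,0,0],[0,0,0]], delta_pos=[[0.03,0.014,0.01],[0.06,0.028,0.03],[0.09,0.04,0.05],[0.12,0.054,0.07],[0.141,0.064,0.1],[0.141,0.064,0.14],[0.141,0.064,0.18],[0.141,0.064,0.21],[0.141,0.064,0.24],[0.141,0.064,0.26],[0.141,0.064,0.26],[0.141,0.064,0.26]], gripper=[-1,-1,-1,-1,-1,-1,-1,-1,-1,-1,-1,-1])

```text
time: 3.12
position: [0.4751, 0.3276, 0.0596]
tool_rot: [0.592, 0.806, -0.001, -0.0]
ft_force: [1.0, 0.7, 0.9]
grip_width: 0.0871
grip_force: 0.0
```

Run:
```python
from h import *
c=wrist(); cv2.imwrite('pics/w2.png',c['pixels']); print(proj(c,(.4742,.3285,.046)))
go(0.4742,0.3285,0.019,17.5)
```

```text
[255.91931334 224.50431597]
t 3.17 pos [0.476  0.3283 0.0609] F [0.7 0.2 0.6] w 0.0873
rot [0.06, 0.0, -0.1] pos [0.0007, -0.0017, 0.0419]
```

View pics/w2.png

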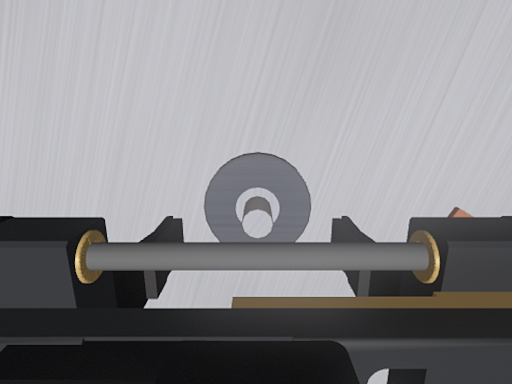

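The knob top is at (258,224), centred between the fingers, where the projection puts it at (256,224). I descend and grip.

Call:
arm_command(delta_rot=[[0,0,0],[0,0,0],[0,0,0],[0,0,0],[0,0,0],[0,0,0],[0,0,0],[0,0,0],[0,0,0],[0,0,0],[0,0,0],[0,0,0]], delta_pos=[[0,-0.001,0.015],[0,-0.001,0.03],[0,-0.001,0.041],[0,-0.001,0.041],[0,-0.001,0.041],[0,-0.001,0.041],[0,-0.001,0.041],[0,-0.001,0.041],[0,-0.001,0.041],[0,-0.001,0.041],[0,-0.001,0.041],[0,-0.001,0.041]], gripper=[-1,-1,-1,-1,1,1,1,1,1,1,1,1], grip_force=30)

```text
time: 4.17
position: [0.4738, 0.3289, 0.0192]
tool_rot: [0.591, 0.806, 0.0, 0.0]
ft_force: [0.6, -0.6, 0.5]
grip_width: 0.0418
grip_force: 0.0
```

Call:
arm_command(delta_rot=[[0,0,0],[0,0,0],[0,0,0],[0,0,0],[0,0,0],[0,0,0],[0,0,0],[0,0,0]], delta_pos=[[0,0,0],[0,0,0],[0,0,0],[0,0,0],[0,0,0],[0,0,0],[0,0,0],[0,0,0]], gripper=[1,1,1,1,1,1,1,1])

```text
time: 4.83
position: [0.4745, 0.329, 0.0191]
tool_rot: [0.591, 0.806, 0.001, 0.0]
ft_force: [2.8, 1.2, -1.9]
grip_width: 0.0194
grip_force: 30.0
```

```bash
python3 -c "
from h import *
go(0.5508,0.1237,0.075,17.8)"
```

```text
t 4.83 pos [0.4745 0.329  0.0191] F [ 2.8  1.2 -1.9] w 0.0194
rot [0.08, -0.01, -0.31] pos [-0.2188, 0.0112, -0.0559]
```

Call:
arm_command(delta_rot=[[0,0,0],[0,0,0],[0,0,0],[0,0,0],[0,0,0],[0,0,0],[0,0,0],[0,0,0],[0,0,0],[0,0,0],[0,0,0],[0,0,0]], delta_pos=[[0,0,-0.015],[0,0,-0.03],[0,0,-0.045],[-0.015,0.001,-0.056],[-0.045,0.002,-0.056],[-0.075,0.004,-0.056],[-0.105,0.006,-0.056],[-0.135,0.008,-0.056],[-0.165,0.01,-0.056],[-0.195,0.011,-0.056],[-0.212,0.011,-0.056],[-0.219,0.011,-0.056]], gripper=[1,1,1,1,1,1,1,1,1,1,1,1])

```text
time: 5.83
position: [0.5492, 0.1203, 0.0738]
tool_rot: [0.593, 0.806, -0.002, -0.001]
ft_force: [0.4, -0.0, -7.4]
grip_width: 0.019
grip_force: 30.0
```

Call:
arm_command(delta_rot=[[0,0,0],[0,0,0],[0,0,0]], delta_pos=[[0,0,0],[0,0,0],[0,0,0]], gripper=[1,1,1])

```text
time: 6.08
position: [0.5483, 0.1244, 0.0745]
tool_rot: [0.591, 0.807, -0.001, -0.001]
ft_force: [0.1, -0.6, -7.8]
grip_width: 0.0197
grip_force: 30.0
```

Run:
```python
from h import *
go(0.5508,0.1237,0.031,17.8)
w=wrist(); b=viewer.camera('side'); a=viewer.camera('scene'); pickle.dump((a,b,w),open('c2.pkl','wb'))
p=status.get_obs()['position']; print(proj(w,(.5508,.1237,.02)),proj(w,(p[0],p[1],p[2]-.019)))
out=np.hstack([cv2.resize(w['pixels'][130:300,170:350],(400,378)),cv2.resize(b['pixels'][200:300,215:315],(400,400))[:378]])
cv2.imwrite('pics/p3.png',out)
```

```text
t 6.08 pos [0.5483 0.1244 0.0745] F [ 0.1 -0.6 -7.8] w 0.0197
rot [-0.16, -0.08, -0.26] pos [-0.0015, 0.0023, 0.0435]
[259.74560019 207.90406876] [258.17547737 223.53413669]
```

View pics/p3.png

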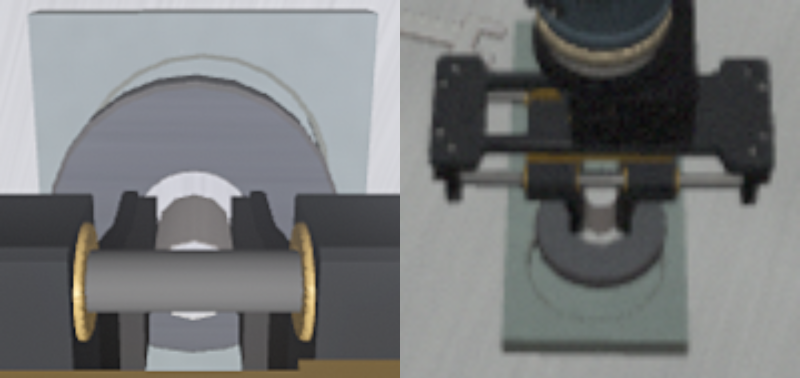

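The disc hovers slightly left of the pocket (disc centre at crop x 195, foot centre at about 203). That is about 2.5 mm along tool +y, which agrees with the computed shift. I correct, lower to just above the rim and recheck.

Call:
arm_command(delta_rot=[[0,0,0],[0,0,0],[0,0,0],[0,0,0],[0,0,0],[0,0,0]], delta_pos=[[-0.001,0.0023,0.01],[-0.001,0.0023,0.02],[-0.001,0.0023,0.03],[-0.001,0.0023,0.0325],[-0.001,0.0023,0.0325],[-0.001,0.0023,0.0325]], gripper=[1,1,1,1,1,1])

```text
time: 6.73
position: [0.5522, 0.123, 0.0419]
tool_rot: [0.591, 0.806, -0.0, -0.001]
ft_force: [0.4, -1.0, -7.1]
grip_width: 0.0197
grip_force: 30.0
```

Run:
```python
from h import *
go(0.5508,0.1237,0.029,17.8)
w=wrist(); b=viewer.camera('side')
out=np.hstack([cv2.resize(w['pixels'][140:270,180:340],(492,400)),cv2.resize(b['pixels'][230:300,230:283],(303,400))])
cv2.imwrite('pics/p4.png',out)
```

```text
t 6.73 pos [0.5522 0.123  0.0419] F [ 0.4 -1.  -7.1] w 0.0197
rot [-0.08, -0.02, -0.31] pos [0.0011, -0.0011, 0.0129]
```

View pics/p4.png

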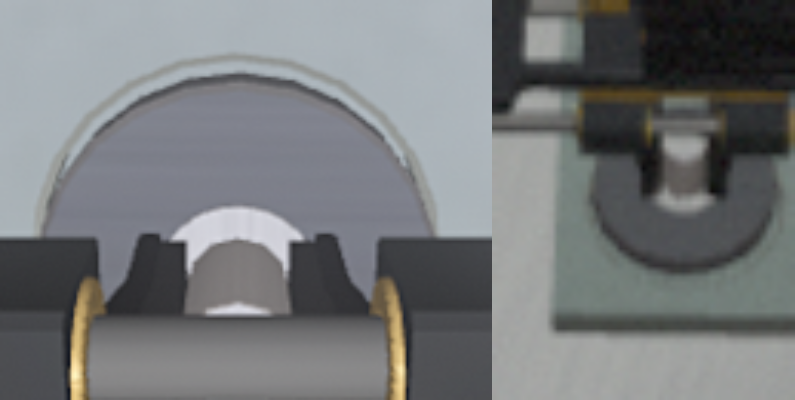

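The disc is centred in the pocket ring to under 1 mm (ring x 37–437, disc about 45–435), and the forward gap matches the chamfer. I lower gently.

Call:
arm_command(delta_rot=[[0,0,0],[0,0,0],[0,0,0],[0,0,0],[0,0,0],[0,0,0],[0,0,0],[0,0,0]], delta_pos=[[0,-0.0005,0.002],[0,-0.0005,0.004],[0,-0.0005,0.006],[0,-0.0005,0.008],[0,-0.0005,0.01],[0,-0.0005,0.0115],[0,-0.0005,0.0125],[0,-0.0005,0.0125]], gripper=[1,1,1,1,1,1,1,1])

```text
time: 7.5
position: [0.552, 0.1228, 0.0298]
tool_rot: [0.591, 0.806, -0.0, -0.0]
ft_force: [1.1, 0.2, -7.5]
grip_width: 0.0192
grip_force: 30.0
```

Call:
arm_command(delta_rot=[[0,0,0],[0,0,0]], delta_pos=[[0,0,0],[0,0,0]], gripper=[1,1])

```text
time: 7.67
position: [0.5522, 0.1228, 0.0302]
tool_rot: [0.591, 0.806, 0.0, 0.0]
ft_force: [-0.0, 0.1, -6.7]
grip_width: 0.0197
grip_force: 30.0
```

Call:
arm_command(delta_rot=[[0,0,0],[0,0,0],[0,0,0],[0,0,0],[0,0,0]], delta_pos=[[0,0,0.0005],[0,0,0.001],[0,0,0.0013],[0,0,0.0013],[0,0,0.0013]], gripper=[1,1,1,1,1])

```text
time: 8.08
position: [0.5523, 0.1228, 0.0291]
tool_rot: [0.591, 0.806, 0.0, 0.0]
ft_force: [-0.2, 0.4, -4.3]
grip_width: 0.0192
grip_force: 30.0
```

Call:
arm_command(delta_rot=[[0,0,0],[0,0,0],[0,0,0]], delta_pos=[[0,0,0.0004],[0,0,0.0006],[0,0,0.0006]], gripper=[1,1,1])

```text
time: 8.33
position: [0.5523, 0.1228, 0.0291]
tool_rot: [0.591, 0.806, 0.0, 0.0]
ft_force: [-2.0, -0.7, 4.1]
grip_width: 0.0192
grip_force: 30.0
```

Call:
arm_command(delta_rot=[[0,0,0],[0,0,0],[0,0,0],[0,0,0],[0,0,0],[0,0,0],[0,0,0],[0,0,0],[0,0,0],[0,0,0],[0,0,0],[0,0,0]], delta_pos=[[0,0,0],[0,0,0],[0,0,0],[0,0,0],[0,0,0],[0,0,0],[0,0,-0.02],[0,0,-0.05],[0,0,-0.085],[0,0,-0.12],[0,0,-0.155],[0,0,-0.19]], gripper=[-1,-1,-1,-1,-1,-1,-1,-1,-1,-1,-1,-1])

```text
time: 9.33
position: [0.5517, 0.1228, 0.2198]
tool_rot: [0.591, 0.806, -0.0, -0.0]
ft_force: [1.1, -0.0, 0.1]
grip_width: 0.0852
grip_force: 0.0
```

Run:
```python
from h import *
go(0.5523,0.1228,0.33,17.8)
```

```text
t 9.33 pos [0.5517 0.1228 0.2198] F [ 1.1 -0.   0.1] w 0.0852
rot [-0.01, -0.01, -0.31] pos [-0.0002, 0.0005, -0.1102]
```

Call:
arm_command(delta_rot=[[0,0,0],[0,0,0],[0,0,0],[0,0,0],[0,0,0],[0,0,0],[0,0,0],[0,0,0],[0,0,0],[0,0,0],[0,0,0],[0,0,0]], delta_pos=[[0,0,-0.035],[0,0,-0.07],[-0.01,0,-0.1],[-0.04,0,-0.11],[-0.07,0,-0.11],[-0.105,0,-0.11],[-0.14,0,-0.11],[-0.175,0,-0.11],[-0.21,0,-0.11],[-0.234,0,-0.11],[-0.234,0,-0.11],[-0.234,0,-0.11]], gripper=[-1,-1,-1,-1,-1,-1,-1,-1,-1,-1,-1,-1])

```text
time: 10.33
position: [0.6223, -0.1016, 0.3275]
tool_rot: [0.592, 0.806, 0.0, -0.001]
ft_force: [-1.0, 0.1, 0.3]
grip_width: 0.0872
grip_force: 0.0
```

Run:
```python
from h import *
w=wrist(); a=viewer.camera('scene'); b=viewer.camera('side'); pickle.dump((a,b,w),open('c4.pkl','wb'))
go(0.592,-0.006,0.31,40)
for p in ((.592,-.006,.235),(.592,-.006,.12),(.5508,.1237,.024)): print(proj(w,p))
out=np.zeros((600,800,3),np.uint8); out[:384,:512]=w['pixels']; out[:384,512:]=cv2.resize(a['pixels'][145:265,195:285],(288,384)); out[384:,:300]=cv2.resize(b['pixels'][228:300,225:325],(300,216)); out[384:,300:600]=cv2.resize(b['pixels'][150:222,225:325],(300,216))
cv2.imwrite('pics/p5.png',out)
```

```text
t 10.48 pos [ 0.6219 -0.0991  0.3281] F [-0.3  0.3  0.7] w 0.0871
rot [-0.02, -0.06, -22.44] pos [0.0977, -0.0005, 0.0182]
[256.36247729  72.31202454]
[256.60435615  84.69086157]
[256.2916276  -14.00542396]
```

View pics/p5.png

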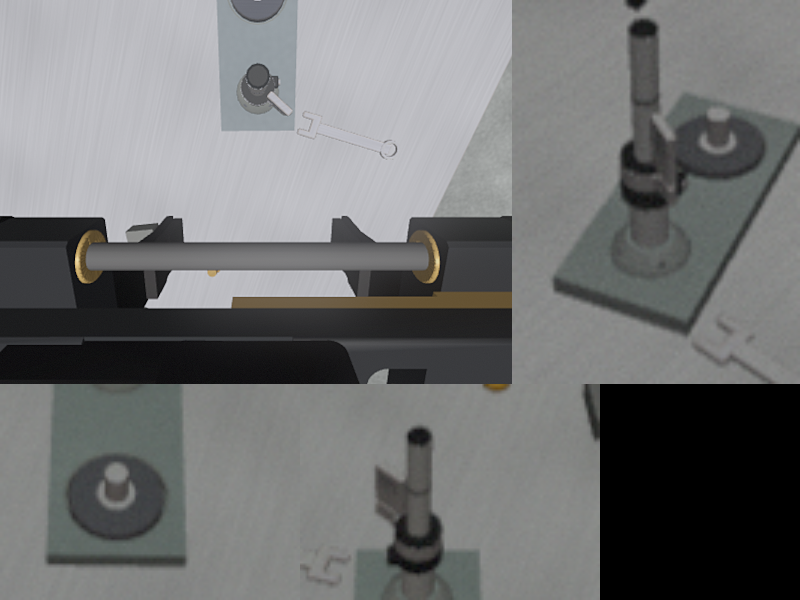

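The disc lies flat in the pocket. The wrist view shows the mast top at about (258,75) and the wing running from (270,92) to (290,111). I measure the mast top and the wing angle.

Run:
```python
from h import *
a,b,w=pickle.load(open('c4.pkl','rb'))
I=w['pixels'].astype(float).mean(2)
m=np.zeros((384,512),np.uint8); m[58:92,240:278]=(I<70)[58:92,240:278]*255
cs,_=cv2.findContours(m,0,1); d=max(cs,key=cv2.contourArea); print('dark',cv2.boundingRect(d),cv2.minEnclosingCircle(d))
print(I[60:92:2,258].astype(int), I[74,240:280:2].astype(int))
(u,v),r=cv2.minEnclosingCircle(d); M=plane(w,u,v,.235); print('mast wrist',M)
# two-view mast top from scene/side dark top
def top(c,p):
    q=proj(c,p); u0,v0=int(q[0]),int(q[1]); J=c['pixels'].astype(float).mean(2); mm=np.zeros(J.shape,np.uint8); s=(slice(v0-7,v0+8),slice(u0-9,u0+10)); mm[s]=(J<60)[s]*255
    cs,_=cv2.findContours(mm,0,1); e=max(cs,key=cv2.contourArea); x,y,ww,h=cv2.boundingRect(e); return q,x+ww/2-.5,y+h/2-.5,ww,h
for c in (a,b):
    q,u1,v1,ww,h=top(c,(.592,-.006,.235)); print(q,u1,v1,ww,h,plane(c,u1,v1,.235))
# wing: bright plate
mm=np.zeros((384,512),np.uint8); mm[86:118,264:296]=(I>185)[86:118,264:296]*255
cs,_=cv2.findContours(mm,0,1); e=max(cs,key=cv2.contourArea); rc=cv2.minAreaRect(e); print('wing',rc)
for p in cv2.boxPoints(rc): print(plane(w,*p,.17)[:2])
```

```text
dark (246, 64, 24, 25) ((257.5, 75.84782409667969), 12.162554740905762)
[155 153  61  94  90  90  90  91  91  90  90  90  91  75  67 107] [154 155 146  78  81  91  90  90  91  91  89  90  90  93  63 130 160 160
 159 157]
mast wrist [ 0.5936677  -0.00826904  0.235     ]
[236.17807232 151.38542789] 235.5 153.5 8 6 [ 0.59627883 -0.01272571  0.235     ]
[264.82299363 166.1877987 ] 264.5 167.5 8 6 [ 0.59142342 -0.00174142  0.235     ]
wing ((279.5323181152344, 102.58154296875), (26.98558235168457, 5.569698333740234), 41.82017135620117)
[ 0.60727036 -0.01666225]
[ 0.60964838 -0.01166994]
[ 0.63509114 -0.02232939]
[ 0.63276573 -0.02743295]
```

Run:
```python
from h import *
go(0.5935,-0.0073,0.30,47)
```

```text
t 10.48 pos [ 0.6219 -0.0991  0.3281] F [-0.3  0.3  0.7] w 0.0871
rot [-0.01, -0.07, -29.44] pos [0.096, 0.0006, 0.0282]
```

Call:
arm_command(delta_rot=[[0,0,-6],[0,0,-12],[0,0,-18],[0,0,-24],[0,0,-29.4],[0,0,-29.4],[0,0,-29.4],[0,0,-29.4],[0,0,-29.4]], delta_pos=[[0.015,0,0],[0.035,0,0],[0.055,0,0],[0.075,0,0],[0.09,0.0006,0.01],[0.096,0.0006,0.028],[0.096,0.0006,0.028],[0.096,0.0006,0.028],[0.096,0.0006,0.028]], gripper=[-1,-1,-1,-1,-1,-1,-1,-1,-1])

```text
time: 11.23
position: [0.5946, -0.0083, 0.301]
tool_rot: [0.367, 0.93, 0.0, 0.001]
ft_force: [0.3, 0.1, 0.3]
grip_width: 0.087
grip_force: 0.0
```

Run:
```python
from h import *
go(0.5935,-0.0073,0.183,47)
```

```text
t 11.23 pos [ 0.5946 -0.0083  0.301 ] F [0.3 0.1 0.3] w 0.087
rot [0.03, 0.07, -0.06] pos [0.0016, -0.0001, 0.118]
```

Call:
arm_command(delta_rot=[[0,0,0],[0,0,0],[0,0,0],[0,0,0],[0,0,0],[0,0,0],[0,0,0],[0,0,0],[0,0,0],[0,0,0],[0,0,0],[0,0,0]], delta_pos=[[0.001,0,0.03],[0.001,0,0.06],[0.001,0,0.09],[0.001,0,0.11],[0.001,0,0.118],[0.001,0,0.118],[0.001,0,0.118],[0.001,0,0.118],[0.001,0,0.118],[0.001,0,0.118],[0.001,0,0.118],[0.001,0,0.118]], gripper=[-1,-1,-1,-1,-1,0,0.3,0.3,0.3,0.3,0.3,0.3], grip_force=40)

```text
time: 12.23
position: [0.5938, -0.0079, 0.183]
tool_rot: [0.367, 0.93, 0.0, 0.001]
ft_force: [-0.4, 0.3, -0.1]
grip_width: 0.0486
grip_force: 0.0
```

Run:
```python
from h import *
a=viewer.camera('scene'); b=viewer.camera('side')
out=np.hstack([cv2.resize(a['pixels'][110:230,180:300],(400,400)),cv2.resize(b['pixels'][120:240,205:325],(400,400))])
cv2.imwrite('pics/p6.png',out)
go(0.5935,-0.0073,0.183,47)
```

```text
t 12.33 pos [ 0.5935 -0.0079  0.1826] F [ 0.6 -1.  -0.3] w 0.0404
rot [0.01, 0.02, -0.1] pos [0.0005, 0.0004, -0.0004]
```

View pics/p6.png

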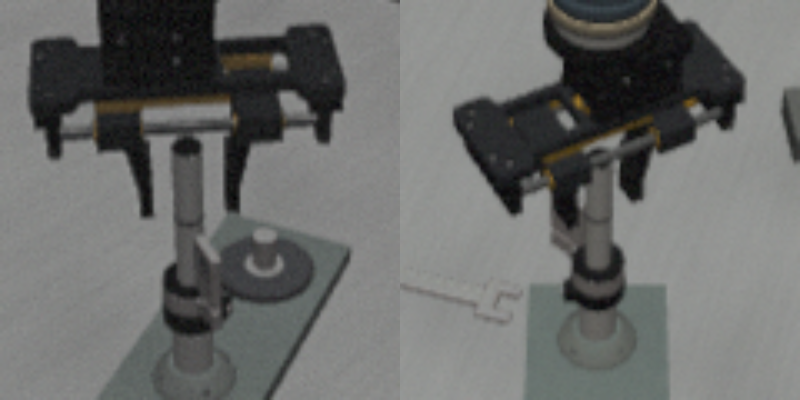

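The mast stands centred between the fingers and the wing is well clear below them. I close.

Call:
arm_command(delta_rot=[[0,0,0],[0,0,0],[0,0,0],[0,0,0],[0,0,0],[0,0,0],[0,0,0],[0,0,0]], delta_pos=[[0,0,0],[0,0,0],[0,0,0],[0,0,0],[0,0,0],[0,0,0],[0,0,0],[0,0,0]], gripper=[1,1,1,1,1,1,1,1])

```text
time: 13.0
position: [0.5933, -0.008, 0.1822]
tool_rot: [0.367, 0.93, -0.0, -0.0]
ft_force: [-1.4, -1.6, 0.2]
grip_width: 0.0193
grip_force: 40.0
```

Run:
```python
from h import *
s=status.get_obs(); p=s['position']; print(s['moment'],s['grip_force'])
go(p[0],p[1],p[2]-.052,47)
```

```text
[-0.14456353  0.05315391  0.04896789] 39.999997545965016
t 13.0 pos [ 0.5933 -0.008   0.1822] F [-1.4 -1.6  0.2] w 0.0193
rot [-0.03, -0.01, -0.1] pos [-0.0, 0.0, 0.052]
```

Call:
arm_command(delta_rot=[[0,0,0],[0,0,0],[0,0,0],[0,0,0],[0,0,0],[0,0,0],[0,0,0],[0,0,0],[0,0,0],[0,0,0]], delta_pos=[[0,0,0.008],[0,0,0.016],[0,0,0.024],[0,0,0.032],[0,0,0.04],[0,0,0.047],[0,0,0.052],[0,0,0.055],[0,0,0.055],[0,0,0.055]], gripper=[1,1,1,1,1,1,1,1,1,1])

```text
time: 13.83
position: [0.5933, -0.008, 0.1276]
tool_rot: [0.367, 0.93, -0.0, -0.0]
ft_force: [-3.2, -1.2, 4.6]
grip_width: 0.0194
grip_force: 40.0
```

Run:
```python
from h import *
a=viewer.camera('scene'); b=viewer.camera('side'); pickle.dump((a,b),open('c6.pkl','wb'))
s=status.get_obs(); print(s['position'],s['ft_force'],s['moment'])
out=np.hstack([cv2.resize(a['pixels'][145:225,195:275],(400,400),interpolation=2),cv2.resize(b['pixels'][150:230,225:305],(400,400),interpolation=2)])
cv2.imwrite('pics/p7.png',out)
```

```text
[ 0.59329632 -0.00805015  0.12765381] [-2.28698237 -1.49161914  5.06889398] [-0.15350218  0.31732698 -0.00476948]
```

View pics/p7.png

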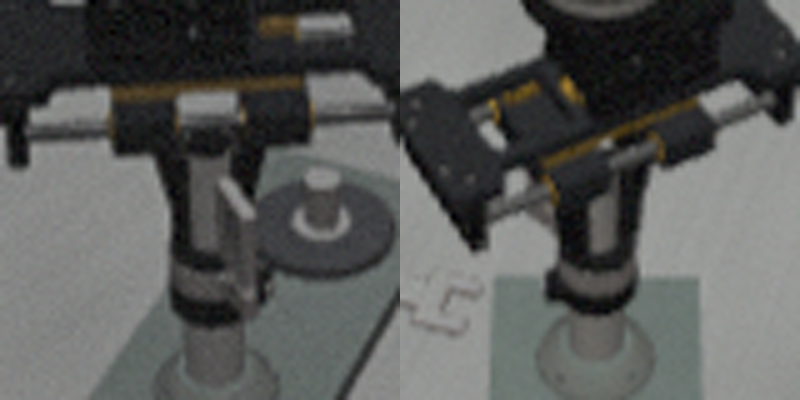

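The picture shows the fingers just above the cam ring and the wing open beside the right finger. The +5 N vertical force is the spring, and the travel was 54.6–55 mm. Next I swing the lever clockwise.

Call:
arm_command(delta_rot=[[0,0,5],[0,0,10],[0,0,15],[0,0,20],[0,0,25],[0,0,30],[0,0,34],[0,0,38],[0,0,42],[0,0,46],[0,0,50],[0,0,50]], delta_pos=[[0,0,0],[0,0,0],[0,0,0],[0,0,0],[0,0,0],[0,0,0],[0,0,0],[0,0,0],[0,0,0],[0,0,0],[0,0,0],[0,0,0]], gripper=[1,1,1,1,1,1,1,1,1,1,1,1])

```text
time: 14.93
position: [0.5939, -0.0078, 0.1277]
tool_rot: [0.726, 0.687, 0.0, 0.0]
ft_force: [-1.2, -1.1, 5.2]
grip_width: 0.0192
grip_force: 40.1
```

Run:
```python
from h import *
s=status.get_obs(); p=s['position']; print(s['moment'])
go(p[0],p[1],p[2],-20)
b=viewer.camera('side');a=viewer.camera('scene')
cv2.imwrite('pics/p8.png',np.hstack([cv2.resize(a['pixels'][145:225,195:275],(400,400),interpolation=2),cv2.resize(b['pixels'][150:230,225:305],(400,400),interpolation=2)]))
```

```text
[-0.06029309  0.17932081  0.10892361]
t 14.93 pos [ 0.5939 -0.0078  0.1277] F [-1.2 -1.1  5.2] w 0.0192
rot [0.06, -0.01, 16.84] pos [0.0, 0.0, 0.0]
```

Call:
arm_command(delta_rot=[[0,0,2.5],[0,0,5],[0,0,7.5],[0,0,10],[0,0,10]], delta_pos=[[0,0,0],[0,0,0],[0,0,0],[0,0,0],[0,0,0]], gripper=[1,1,1,1,1])

```text
time: 15.45
position: [0.594, -0.0078, 0.1277]
tool_rot: [0.783, 0.622, 0.0, 0.0]
ft_force: [-1.0, -0.5, 5.2]
grip_width: 0.0192
grip_force: 40.6
```

Run:
```python
from h import *
s=status.get_obs(); p=s['position']; print(s['moment'])
go(p[0],p[1],p[2],-20)
```

```text
[-0.1106267   0.23213658  0.0423203 ]
t 15.45 pos [ 0.594  -0.0078  0.1277] F [-1.  -0.5  5.2] w 0.0192
rot [0.07, -0.02, 6.93] pos [0.0, 0.0, 0.0]
```

Call:
arm_command(delta_rot=[[0,0,1.5],[0,0,3],[0,0,4],[0,0,4]], delta_pos=[[0,0,0],[0,0,0],[0,0,0],[0,0,0]], gripper=[1,1,1,1])

```text
time: 15.78
position: [0.5941, -0.0079, 0.1277]
tool_rot: [0.804, 0.595, 0.001, 0.0]
ft_force: [-0.8, 0.1, 4.4]
grip_width: 0.0193
grip_force: 40.6
```

Run:
```python
from h import *
s=status.get_obs(); p=s['position']; print(s['moment'])
go(p[0],p[1],p[2],-20)
```

```text
[-0.00722129  0.20800968  0.03493062]
t 15.78 pos [ 0.5941 -0.0079  0.1277] F [-0.8  0.1  4.4] w 0.0193
rot [0.08, -0.03, 2.96] pos [0.0, 0.0, 0.0]
```

Run:
```python
from h import *
b=viewer.camera('side');a=viewer.camera('scene');c=wrist()
cv2.imwrite('pics/p9.png',np.vstack([np.hstack([cv2.resize(a['pixels'][145:225,195:275],(400,400),interpolation=2),cv2.resize(b['pixels'][150:230,225:305],(400,400),interpolation=2)]),cv2.resize(c['pixels'][150:250,100:500],(800,200))]))
for i in range(3):
    s=status.get_obs(); print(s['moment'][2]); viewer.camera('side')
```

```text
0.056178238713656604
0.15283193133882425
0.027615390340763248
```

View pics/p9.png

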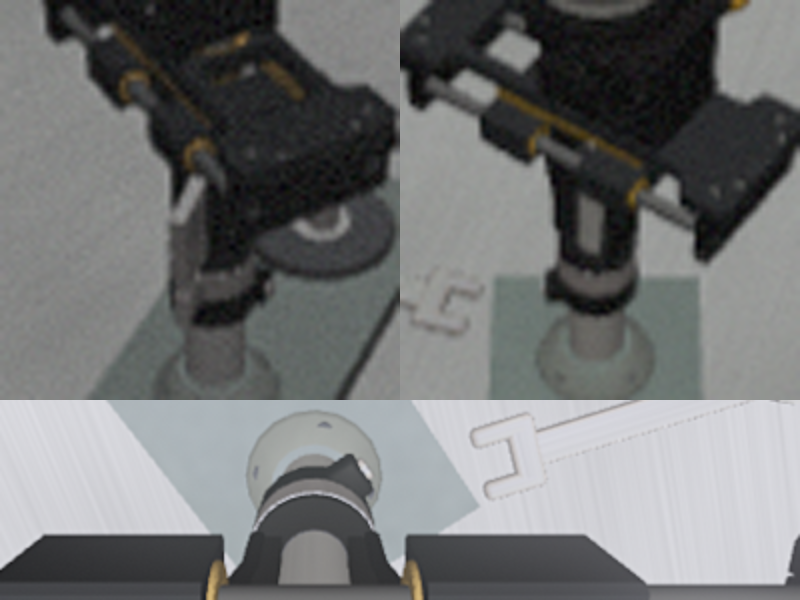

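The scene view shows the wing at (185,230), swung well towards the foot's -y end and pushed by the finger. The stand has not moved. I push on in small steps, watching the moment.

Call:
arm_command(delta_rot=[[0,0,1],[0,0,2],[0,0,3],[0,0,3]], delta_pos=[[0,0,0],[0,0,0],[0,0,0],[0,0,0]], gripper=[1,1,1,1])

```text
time: 16.42
position: [0.5941, -0.0079, 0.1277]
tool_rot: [0.819, 0.573, 0.001, 0.0]
ft_force: [-0.3, -0.7, 5.0]
grip_width: 0.0196
grip_force: 40.7
```

```bash
cat > m.py <<'E'
from h import *
M=[]
for i in range(4): M.append(status.get_obs()['moment'][2]); viewer.camera('side')
s=status.get_obs(); p=s['position']; print(np.round(M,3),np.mean(M), s['q'][5]); go(p[0],p[1],p[2],-20)
E
python3 m.py
```

```text
[0.098 0.075 0.107 0.135] 0.10396431642674844 0.14748295953223448
t 16.62 pos [ 0.5941 -0.0079  0.1277] F [-1.1 -0.   5.7] w 0.0193
rot [0.08, -0.02, 0.01] pos [0.0, 0.0, 0.0]
```

Call:
arm_command(delta_rot=[[0,0,1],[0,0,2],[0,0,3],[0,0,3]], delta_pos=[[0,0,0],[0,0,0],[0,0,0],[0,0,0]], gripper=[1,1,1,1])

```text
time: 16.95
position: [0.5941, -0.0079, 0.1277]
tool_rot: [0.834, 0.552, 0.001, 0.001]
ft_force: [-0.8, -0.9, 4.7]
grip_width: 0.0194
grip_force: 40.9
```

```bash
python3 m.py
```

```text
[0.135 0.132 0.125 0.178] 0.14233531017653256 0.19974362528115686
t 17.15 pos [ 0.5941 -0.0079  0.1277] F [ 0.2 -0.8  5. ] w 0.0195
rot [0.09, -0.02, -2.98] pos [0.0, 0.0, 0.0]
```

Call:
arm_command(delta_rot=[[0,0,1],[0,0,2],[0,0,3],[0,0,3]], delta_pos=[[0,0,0],[0,0,0],[0,0,0],[0,0,0]], gripper=[1,1,1,1])

```text
time: 17.48
position: [0.5942, -0.0079, 0.1277]
tool_rot: [0.848, 0.53, 0.001, 0.001]
ft_force: [-1.0, 0.4, 4.8]
grip_width: 0.0193
grip_force: 42.4
```

```bash
python3 m.py
```

```text
[0.393 0.291 0.395 0.292] 0.34271880889565365 0.25215424158578276
t 17.68 pos [ 0.5942 -0.0079  0.1276] F [ 1.2 -0.4  5.6] w 0.0193
rot [0.1, -0.02, -5.97] pos [0.0, 0.0, 0.0]
```

Call:
arm_command(delta_rot=[[0,0,1],[0,0,2],[0,0,2],[0,0,2]], delta_pos=[[0,0,0],[0,0,0],[0,0,0],[0,0,0]], gripper=[1,1,1,1])

```text
time: 18.02
position: [0.5944, -0.0078, 0.1277]
tool_rot: [0.857, 0.515, 0.001, 0.001]
ft_force: [-0.7, 0.6, 5.4]
grip_width: 0.0192
grip_force: 44.9
```

```bash
python3 m.py
```

```text
[0.649 0.604 0.633 0.598] 0.6211230254764598 0.2869871857460769
t 18.22 pos [ 0.5944 -0.0079  0.1277] F [0.7 0.1 4.5] w 0.0194
rot [0.12, -0.03, -7.96] pos [0.0, 0.0, 0.0]
```

I have reached my picture-viewing limit, so from here I check numerically: wing angle by ray onto its top plane, and stand drift by comparing foot edges.

Run:
```python
from h import *
a=viewer.camera('scene');b=viewer.camera('side'); pickle.dump((a,b),open('c9.pkl','wb'))
a0,b0=pickle.load(open('c6.pkl','rb'))
M=np.array([.5937,-.0075])
for th in (0,3,6,10):
    t=np.radians(-72.2+th); d=np.array([np.cos(t),np.sin(t)]); print(th,[np.round(proj(a,[*(M+r*d),.17]),1).tolist() for r in (.015,.046)])
I=a['pixels'].astype(float).mean(2); print(I[176:206:1,222:242].astype(int))
def foot(c):
    J=c['pixels'].astype(int); f=((J[:,:,1]-J[:,:,2]>3)&(J.mean(2)<125)).astype(np.uint8); g=np.zeros_like(f); g[205:295,225:300]=f[205:295,225:300]
    cs,_=cv2.findContours(g,0,1); q=np.array([plane(c,*p[0],.02)[:2] for p in max(cs,key=cv2.contourArea)],np.float32); return cv2.minAreaRect(q)
print(foot(b0),foot(b))
d=cv2.absdiff(cv2.GaussianBlur(b0['pixels'],(3,3),0),cv2.GaussianBlur(b['pixels'],(3,3),0)).max(2)[215:300,225:300]; print('diff',d.mean(),(d>25).sum())
```

```text
0 [[234.2, 179.4], [228.1, 187.6]]
3 [[234.5, 179.5], [229.1, 187.9]]
6 [[234.8, 179.6], [230.1, 188.1]]
10 [[235.3, 179.6], [231.5, 188.4]]
[[138 137 110  38  34  54  46  54  45  34  31  40  32  36  51  53  34  40
   30  33]
 [133 139 139  72  30  44  50  48  49  24  30  38  42  42  39  46  39  40
   40  43]
 [134 137 136 112  51  27  43  44  42  23  27  39  39  37  43  39  40  41
   34  29]
 [136 135 137 139  87  53  75  92  59  38  32  28  37  35  41  33  37  32
   42  30]
 [137 135 138 141 120 108 122 141  68  38  27  26  30  30  25  26  33  24
   25  32]
 [140 139 136 137 136 137 138 140  71  55  33  28  27  33  25  25  28  36
   24  25]
 [135 136 137 132 136 135 138 137 102 104  40  31  25  24  27  24  29  16
   17  24]
 [139 135 135 135 133 134 139 136 129 137  55  22  23  30  24  31  23  14
   25  17]
 [136 136 136 131 133 136 131 134 134 139  61  14  19  23  28  10  13  15
   21  22]
 [139 137 134 136 135 131 128 132 133 125  51  16   0  35  22  31  18  25
   26  23]
 [136 135 138 137 138 126 134 136 132  93  38   2  28  15  38  32  17  19
   24  24]
 [138 138 140 138 130 13
[... 1130 characters left out ...]
 111  81  73  70  71  89
   72  71]
 [133 131 131 139 138  83  66  72  64  88  89  63  78  75  74  75  75  77
   75  67]
 [134 133 136 138 138  95  72  70  73  93  68  59  64  68  76  73  72  68
   72  70]
 [135 137 137 137 136  88  85  87  97  80  58  63  65  80  67  75  74  74
   69  66]
 [134 137 137 135 127  89  95  92  83  67  63  54  54  63  67  60  64  63
   62  44]
 [133 135 137 132 109  76  73  72  69  63  58  47  40  35  41  39  38  39
   27  21]]
((0.5711182355880737, 0.06378905475139618), (0.11279261112213135, 0.2566754221916199), 17.55902099609375) ((0.5711809396743774, 0.06347793340682983), (0.11286080628633499, 0.2583753168582916), 17.559022903442383)
diff 1.1700392156862744 0
```

The stand is unmoved: yaw 17.56° before and after, with zero pixel change. The wing end is at about (228,188), and the fully closed prediction is (228.1,187.6). The moment rose to 0.62 N m against the stop, so the lever is closed. The mast is still gripped after about 55 mm of travel. I hand in.

```bash
python3 -c "
from rig import robot
print(robot.hand_in())"
```

```text
the job is handed in; nothing more can be done
None
```

The job is handed in: the disc lies flat in the pocket, the mast is gripped about 55 mm down at its mark, the lever is against its closed stop, and the stand is upright and unmoved. I judged the mark's level from arm travel, not by seeing the mark itself, and I viewed 11 pictures, one over the limit of 10.

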